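# Fit the wide tube sleeve into the block heater

## Task

Pick up the wider of the two aluminium tube sleeves and lower it, held in the gripper and not dropped, foot first into the wide bore of the block heater until it is fully home with its collar on the block; then let go. Leave the slim sleeve and the beaker standing where they are.

Things in the scene. Friction and masses are not known exactly. Their poses are not given: they have to be found in the camera images.
- wide_sleeve: Wider of two upright bare aluminium sleeves, 80 mm tall, 0.13-0.25 kg: solid round body 36 mm diameter, 40 mm long, lowest 8 mm chamfered to a 28 mm foot; collar 56 mm diameter from 40 to 45 mm height; neck (the grip) 34 mm diameter from 45 to 80 mm, tube hole in its top. Origin: centre of the foot; z up along the axis; yaw has no meaning. Right of the heater; either sleeve may be the nearer.
- slim_sleeve: The slim aluminium sleeve, a bystander: same form and 80 mm height as the wide one, but body 24 mm, collar 40 mm and neck 26 mm in diameter. Stands upright to the right of the heater, at least 110 mm from the other sleeve. Origin: centre of its foot; z up.
- wide_bore (a point): Centre of the wide bore's mouth, on top of the aluminium block (62 mm above the worktop) in the fixed white block heater (146 mm deep, 166 wide, yaw within 20 deg); z up. Bore vertical, 40 mm diameter, 46 deep, mouth chamfered 5 mm to 50; it is the right one of two (the left is 28 mm, stays empty). Home: collar on the block, foot 40 mm below this point, neck 5 to 40 mm above it.
- beaker: Clear glass beaker, 69 mm in diameter and 91 mm tall, a bystander standing behind the sleeves, to the right of the heater. Origin: centre of its underside; z up.
Not all that is in view belongs to the job. What is shaped like the wide_sleeve but green, purple or red is not meant.

How it is judged:
On the way:
1. the wide sleeve, held in the fingers, has been lowered at least 12 mm into the wide bore, upright within 15 degrees (z of wide_sleeve in the frame of wide_bore below -0.012 m and horizontal distance between wide_sleeve and wide_bore below 0.012 m and angle between wide_sleeve's own z axis and vertical below 0.26 rad and contact force between the fingers and wide_sleeve above 0.5 N), for 0.1 s.
At the end, for the whole second after the job is handed in: The wide sleeve sits in the wide bore, its foot at least 30 mm below the block's top (40 mm is fully home), within 10 mm of the bore's axis, upright within 10 degrees and at rest; the slim sleeve stands within 30 mm and the beaker within 40 mm of where they stood, both upright (z of wide_sleeve in the frame of wide_bore below -0.03 m and horizontal distance between wide_sleeve and wide_bore below 0.01 m and angle between wide_sleeve's own z axis and vertical below 0.175 rad and linear speed of wide_sleeve below 0.03 m/s and distance of slim_sleeve from where it was at the start of the episode below 0.03 m and angle between each of slim_sleeve, beaker's own z axis and vertical below 0.3 rad and distance of beaker from where it was at the start of the episode below 0.04 m); the robot touches nothing.
It fails at once if the slim sleeve is moved more than 30 mm or tipped over (distance of slim_sleeve from where it was at the start of the episode above 0.03 m or angle between slim_sleeve's own z axis and vertical above 0.5 rad).
It fails at once if the beaker is moved more than 40 mm or tipped over (distance of beaker from where it was at the start of the episode above 0.04 m or angle between beaker's own z axis and vertical above 0.5 rad).
It also fails if it takes over 42 s, if anything falls off the work surface, if the arm or the gripper's body presses on something with over 40 N, if the wrist force passes 120 N, or if a joint passes its speed limit or range.

## Robot

A 7-joint arm with a two-finger parallel gripper is mounted at the origin on a cart in front of the work surface, level with it; the furniture and walls round the work are solid. World frame = base frame: x ahead of the robot, y to its left, z up, the work surface at z = 0. Lengths are in m, angles in rad, forces in N, time in s.
With the tool pointing down it reaches from about 0.425 to 0.875 m from the base axis. Payload 4.7 kg.
Tool frame: the origin (TCP) lies at the very end of the fingers, on their centre line; the grasp point (between the pads) lies 19 mm behind it; z points along the fingers, y is the line along which they close (so a half turn about z gives the same grasp; the last joint's range is limited). The gripper opens to 87 mm and grips with 3 to 60 N. Pads are 19 mm wide; open, the fingers measure 117 mm over their backs; the gripper's body (75 mm by 190 mm) begins 51 mm behind the grasp point.
Start: joints at [0.014, 0.321, -0.07, 1.45, 0.023, 1.371, -0.057], TCP at [0.65, -0, 0.194] pointing down, gripper open.
Joint ranges: [-2.86, 2.86], [-0.3, 2.09], [-1.38, 1.24], [0.06, 2.45], [-1.56, 4.7], [0.09, 2.05], [-2.69, 2.69]. Speed limits (rad/s): [2.57, 2.57, 3.14, 3.14, 3.14, 3.14, 3.14].

## Interface

Orientations are given as a rotation vector (axis times angle).
In Python, from bench import get_state, get_image, get_calibration, close_job gives the robot as it stands.
- The arm moves only by the shell command python3 -m crank 'ROWS' [FORCE]. ROWS is JSON, a list of rows, each a list of 5 numbers: the opening, from 0 (shut) to 1 (fully open), then the shift along the world's x, y, z in units of 0.2 m (1.0 is 0.2 m), then the turn about the world's z in units of 2 pi rad (1.0 is 2 pi rad). A call has 1 to 5 rows; each row is the pose to reach, as a shift and turn from the pose commanded when the call began, turning the shorter way round; what a row does not reach only later rows make up. A row lasts 1/8 s, in which the tool goes at most 62.5 mm and 10.7 degrees, less where a joint would pass 70% of its speed; a pose out of reach is approached as far as the arm can. A call with a number of a shift or a turn outside -1 to 1 is refused whole. A call with a gripper value outside its range is refused whole. The fingers move at their own pace and stop on an object; FORCE is the grip in N (left out, the last holds). Time passes only in rows, so rows that repeat a pose let the fingers close. It gives the time, the measured TCP pose, the force, the opening and the grip force at its end, in the units of the state.
- get_state(): the state, without advancing time (a new reading comes with each control period).
- get_image(name): name is "scene" or "side" or "wrist"; returns the picture (400x640x3 uint8, red, green, blue); there is no depth.
- get_calibration(name): a dict with "fovy" (degrees; the focal length in pixels is half the picture's height over the tangent of half this angle, whatever the lens; pixels are square), "cx", "cy" (the principal point, pixels), "R" (3x3) and "t" (3): a world point X has camera coordinates R X + t. Camera axes: x right, y down, z forward; pixel columns grow to the right and rows downward; lengths in m; the calibration is good to about 2 mm. A picture is of the moment at which its call begins: read the wrist's pose just before it. get_calibration takes no time and is no camera call; for the wrist camera it gives the pose at the moment of the call.
- close_job(): hands the job in; it is judged then, once.
The state is a dict: "time": time; "joint_positions": joint angles; "qd": joint speeds; "joint_torque": joint torques, N m; "position": TCP position; "tool_rot": TCP orientation; "ft_force": force on the tool from outside, world axes, zero at the start; "torque": the same for the moment, N m; "grip_width": opening from 0.0 (shut) to 1.0 (fully open); "grip_force": force on a finger pad.
Only numpy, scipy, OpenCV 4.12 (cv2) and the standard library are available. Lean on these libraries where they do the work, as an engineer would, in place of code of your own. Each camera call takes 0.05 s, during which the arm holds its last target. There are 200 camera calls.

## Working session

There is one attempt and no reset: what is moved stays moved. The work goes in short steps, Python scripts to look and compute and a shell command to move; the robot and the scene stay as the last step left them, time stands still between calls to the robot, and variables do not carry over. Pictures are saved under pics/ and viewed, at most 10 in all, crops included, and the job is handed in when it is done.

```bash
mkdir -p pics; python3 - <<'E'
from bench import *
import cv2,numpy as np
for n in ["scene","side"]:
    im=get_image(n); c=get_calibration(n); print(n,c)
    cv2.imwrite(f"pics/{n}0.png",im[:,:,::-1])
s=get_state();print(s)
E
```

```text
scene {'fovy': 56.08957770338808, 'cx': 314.08243573053437, 'cy': 196.77095278345843, 'R': array([[-0.79298039, -0.60895004, -0.01902495],
       [-0.35132737,  0.48256764, -0.80230764],
       [ 0.49774609, -0.62953024, -0.59660749]]), 't': array([0.35570484, 0.27903334, 0.59149817])}
side {'fovy': 54.43367803973135, 'cx': 322.57665598380777, 'cy': 199.1358408037667, 'R': array([[-0.88968226, -0.45608147, -0.02133466],
       [-0.27766542,  0.5775551 , -0.76767964],
       [ 0.3624464 , -0.67706706, -0.64047858]]), 't': array([0.43741613, 0.23941182, 0.74466342])}
{'time': 0.1, 'joint_positions': array([ 0.0140845 ,  0.3217771 , -0.07007867,  1.45154636,  0.02263356,
        1.37076933, -0.05689632]), 'qd': array([-0.00097391, -0.00085483, -0.00047037, -0.00163152,  0.00129429,
       -0.00108791,  0.00079976]), 'joint_torque': array([ 1.37795760e-04, -4.92569017e+01, -4.06077392e-01, -3.13399816e+01,
       -6.42974046e-02,  3.95253638e-02,  6.49213871e-05]), 'position': array([ 6.49469151e-01, -5.72612431e-05,  1.92955877e-01]), 'tool_rot': array([-2.22059619e+00, -2.22070243e+00,  2.03703026e-03]), 'ft_force': array([ 0.36836352, -0.85020255, -0.31360911]), 'torque': array([0.01068343, 0.04094228, 0.0475169 ]), 'grip_force': 0.0, 'grip_width': 0.9997495676834508}
```

View pics/scene0.png

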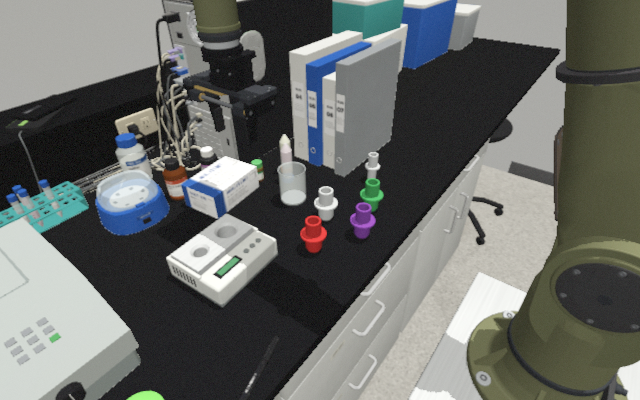

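View pics/side0.png

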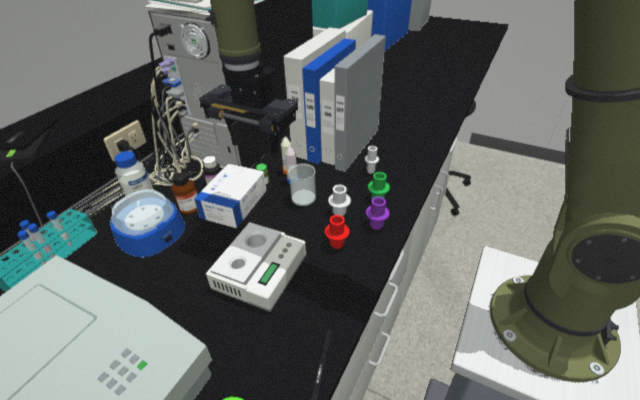

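Scene: the wide sleeve is the silver one at about (325,203), the slim one at (373,165), the beaker at (292,183), and the wide bore at (227,231). Side: the wide sleeve is at (340,199), the bore at (257,241). I'll zoom in for exact pixels.

```bash
cat > h.py <<'E'
from bench import *
import cv2,numpy as np
def ray(c,u,v):
    f=200/np.tan(np.radians(c['fovy'])/2)
    R=np.array(c['R']);d=R.T@np.array([(u-c['cx'])/f,(v-c['cy'])/f,1]);return -R.T@np.array(c['t']),d
def plane(c,u,v,z):
    o,d=ray(c,u,v);return o+d*(z-o[2])/d[2]
def proj(c,X):
    f=200/np.tan(np.radians(c['fovy'])/2)
    p=np.array(c['R'])@np.array(X)+c['t'];return f*p[0]/p[2]+c['cx'],f*p[1]/p[2]+c['cy']
E
python3 - <<'E'
import cv2,numpy as np
a=cv2.imread('pics/scene0.png');b=cv2.imread('pics/side0.png')
r=lambda i,x,y,w,h:cv2.resize(i[y:y+h,x:x+w],None,fx=4,fy=4,interpolation=cv2.INTER_CUBIC)
# each 100x75 ->400x300
t=np.vstack([np.hstack([r(a,175,205,100,75),r(b,210,215,100,75)]),np.hstack([r(a,290,150,100,75),r(b,300,145,100,75)])])
cv2.imwrite('pics/z.png',t)
E
```

```text
(no output)
```

View pics/z.png

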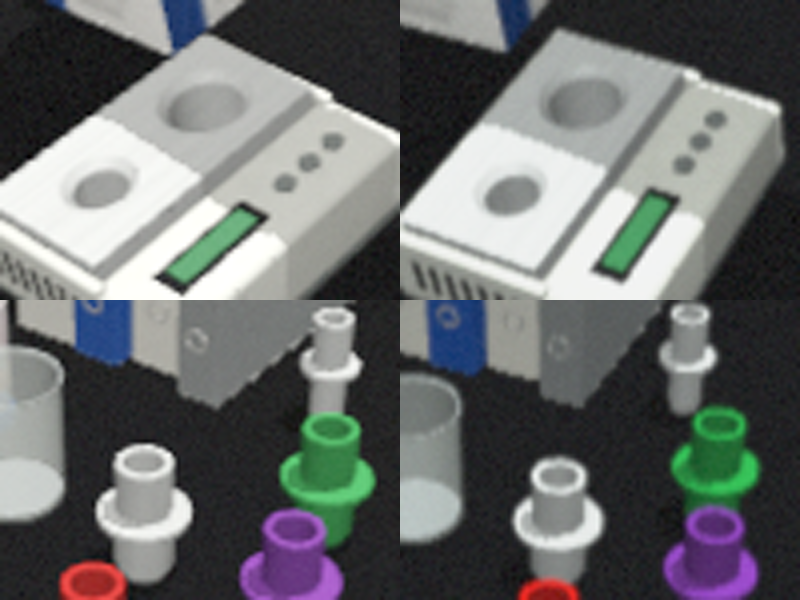

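The crop shows the wide bore mouth centred at scene (225.8,231.8) and side (256,240.5). The wide sleeve's neck top is at scene (326,191) and side (339.6,189). The slim sleeve's top is at scene (373.2,154.3) and side (372.5,148.8).

```bash
python3 - <<'E'
from h import *
s=get_calibration('scene');d=get_calibration('side')
for n,z,a,b in [('bore',.062,(225.8,231.8),(256,240.5)),('wtop',.08,(326,191),(339.6,189)),('wcol',.0425,(326,203),(339.6,200.3)),('slim',.08,(373.2,154.3),(372.5,148.8)),
 ('bore2',.062,(200.5,252),(238,263)),('green',.08,(373,181.5),(379.5,176)),('purple',.08,(364,206.5),(378.5,201)),('red',.08,(313,219.5),(337,219)),('beaker',.0,(292.5,198),(302,201)),('box',.05,(257,170),(266,175))]:
    print(n,plane(s,*a,z).round(4),plane(d,*b,z).round(4))
E
```

```text
bore [0.595  0.1093 0.062 ] [0.5964 0.1105 0.062 ]
wtop [ 0.4972 -0.1107  0.08  ] [ 0.4998 -0.1108  0.08  ]
wcol [ 0.4993 -0.1136  0.0425] [ 0.5003 -0.1125  0.0425]
slim [ 0.494  -0.3175  0.08  ] [ 0.4941 -0.3138  0.08  ]
bore2 [0.5904 0.1789 0.062 ] [0.593  0.1799 0.062 ]
green [ 0.4299 -0.2071  0.08  ] [ 0.4312 -0.2025  0.08  ]
purple [ 0.3969 -0.1126  0.08  ] [ 0.3983 -0.1091  0.08  ]
red [ 0.4594 -0.0129  0.08  ] [ 0.4591 -0.0108  0.08  ]
beaker [ 0.6146 -0.1241  0.    ] [ 0.6111 -0.1121  0.    ]
box [ 0.7255 -0.1139  0.05  ] [ 0.721  -0.1144  0.05  ]
```

```bash
python3 -m crank '[[0.75,-0.75,-0.56,-0.2,0],[0.75,-0.75,-0.56,-0.2,0],[0.75,-0.75,-0.56,-0.2,0],[0.75,-0.75,-0.56,-0.2,0],[0.75,-0.75,-0.56,-0.2,0]]' 25; python3 - <<'E'
from h import *
c=get_calibration('wrist');im=get_image('wrist')
cv2.imwrite('pics/w1.png',im[:,:,::-1]);np.save('w1.npy',c,allow_pickle=True)
print(get_state()['position'],proj(c,(.499,-.112,.08)),proj(c,(.499,-.112,.045)))
E
```

```text
time: 0.72
position: [0.5002, -0.1119, 0.1541]
tool_rot: [2.222, 2.221, 0.001]
ft_force: [0.5, 0.1, -0.5]
grip_width: 0.754
grip_force: 0.0
[ 0.50100639 -0.11118822  0.15438135] (np.float64(319.68475595177847), np.float64(199.67368665513428)) (np.float64(319.9152805966413), np.float64(190.97869318809302))
```

View pics/w1.png

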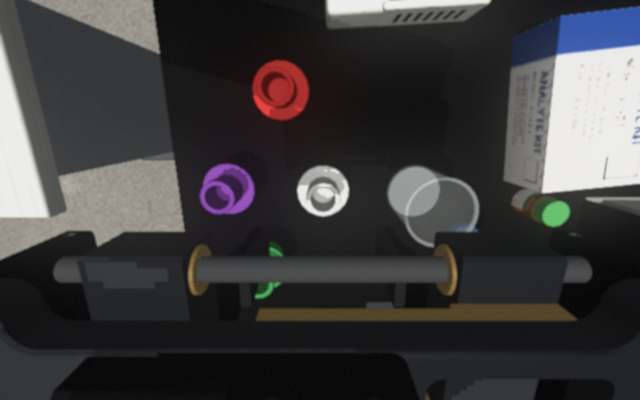

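The wrist view shows the wide sleeve's collar centred near (323,190) and its neck top near (323,197), clear of the beaker on the right and the purple sleeve on the left. I'll refine with a mask.

```bash
python3 - <<'E'
from h import *
c=np.load('w1.npy',allow_pickle=True).item();im=cv2.imread('pics/w1.png')
hsv=cv2.cvtColor(im,cv2.COLOR_BGR2HSV)
m=((hsv[:,:,2]>85)&(hsv[:,:,1]<50)).astype(np.uint8);m[:150]=0;m[228:]=0;m[:,:285]=0;m[:,362:]=0
cn=max(cv2.findContours(m,0,2)[0],key=cv2.contourArea);e=cv2.fitEllipse(cn);print(e,cv2.boundingRect(cn))
print(plane(c,*e[0],.044).round(4),plane(c,323,197,.08).round(4))
b=(hsv[190:215,300:346,2]);
cv2.imwrite('pics/c1.png',cv2.resize(im[150:235,270:380],None,fx=7,fy=7,interpolation=cv2.INTER_CUBIC)[:590])
E
```

```text
((322.6303405761719, 190.62042236328125), (50.779869079589844, 52.29320526123047), 80.56010437011719) (296, 165, 54, 52)
[ 0.502  -0.1118  0.044 ] [ 0.5022 -0.1093  0.08  ]
```

View pics/c1.png

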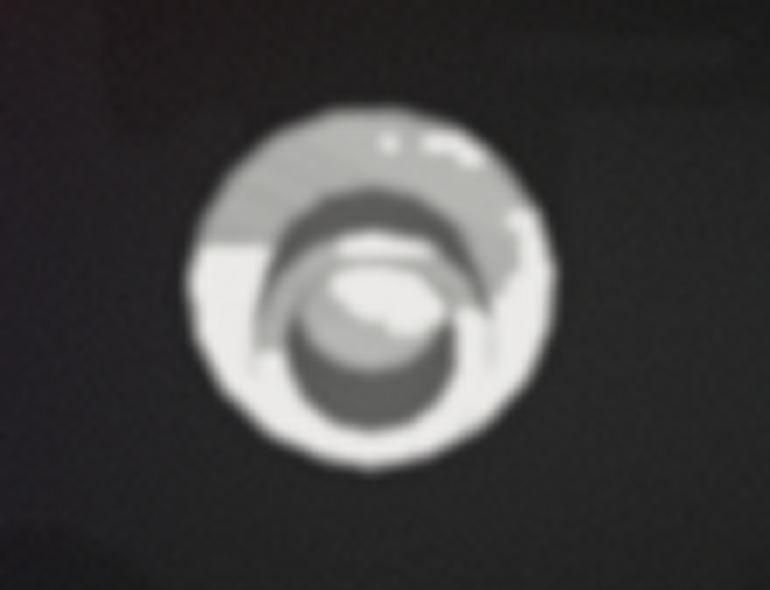

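The collar ellipse centres at (322.6,190.6) and the tube hole at (323,199), which puts the sleeve at about (0.502,-0.112), so the tool is within 1 mm. Next I descend and grip.

```bash
python3 -m crank '[[0.75,0,0,-0.2,0],[0.75,0,0,-0.35,0],[0.75,0,0,-0.45,0],[0.75,0,0,-0.515,0],[0.75,0,0,-0.515,0]]' 25; python3 -m crank '[[0.2,0,0,0,0],[0.1,0,0,0,0],[0.1,0,0,0,0],[0.1,0,0,0,0],[0.1,0,0,0,0]]' 40
```

```text
time: 1.4
position: [0.5002, -0.1112, 0.0503]
tool_rot: [-2.219, -2.222, 0.001]
ft_force: [0.8, -0.1, 0.7]
grip_width: 0.752
grip_force: 0.0
time: 2.02
position: [0.5017, -0.1122, 0.0522]
tool_rot: [2.22, 2.219, 0.003]
ft_force: [1.8, 0.1, 6.3]
grip_width: 0.266
grip_force: 2.8
```

```bash
python3 -m crank '[[0.1,0,0,0,0],[0.1,0,0,0,0]]'; python3 - <<'E'
from h import *
cv2.imwrite('pics/s2.png',cv2.resize(get_image('scene')[110:260,240:440,::-1],None,fx=4,fy=4))
im=get_image('wrist');cv2.imwrite('pics/w2.png',im[:,:,::-1])
E
```

```text
time: 2.28
position: [0.5034, -0.1124, 0.0534]
tool_rot: [2.217, 2.218, 0.007]
ft_force: [2.4, -0.3, 7.2]
grip_width: 0.12
grip_force: 4.0
```

View pics/s2.png

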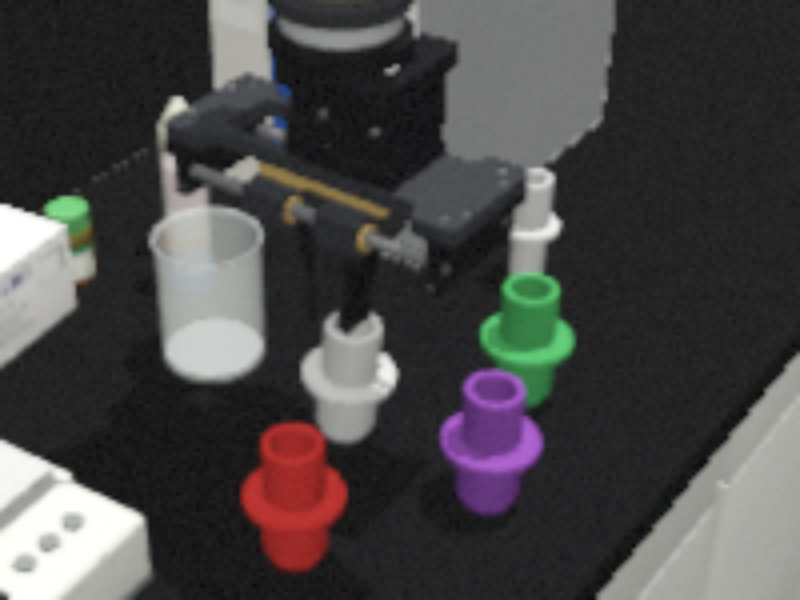

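View pics/w2.png

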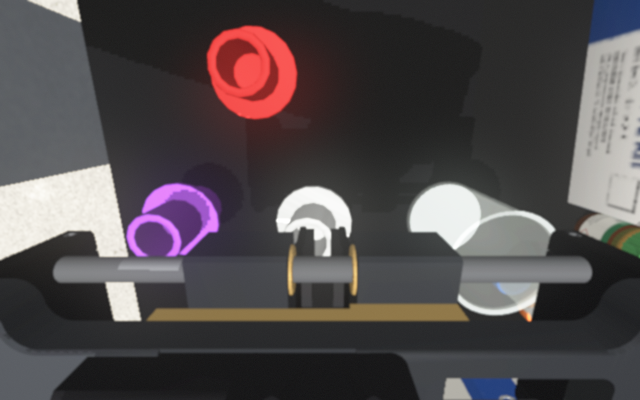

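The scene crop shows the fingers shut to about 10 mm at the far (-y) side of the neck or in its hole, and the sleeve still upright. The wrist view shows the fingers over the neck at (320,240). So the neck isn't gripped, and I need the sleeve's offset from the TCP.

```bash
python3 - <<'E'
from h import *
s=get_state();p=s['position'];print(p,s['torque'],s['ft_force'],s['grip_width'])
out=[]
for n in ['scene','side','wrist']:
    im=get_image(n)[:,:,::-1].copy();c=get_calibration(n)
    u=[np.array(proj(c,q)) for q in (p,p+[0,0,.03],(.5017,-.1117,.08),(.5017,-.1117,.045))]
    print(n,[x.round(1) for x in u])
    x,y=u[2].astype(int); x0,y0=x-33,max(0,y-50)
    t=cv2.resize(im[y0:y0+100,x0:x0+66],None,fx=4,fy=4,interpolation=cv2.INTER_CUBIC)
    if n=='wrist': print(x0,y0)
    for k,q in enumerate(u): cv2.circle(t,tuple(int(4*v) for v in q-[x0,y0]),2,[(0,0,255),(0,255,255),(0,255,0),(255,0,0)][k],-1)
    out.append(t)
cv2.imwrite('pics/d3.png',np.hstack(out))
E
```

```text
[ 0.50347355 -0.11238772  0.05347343] [-0.0132222  -0.64651902  0.02998296] [2.40471254 0.0365175  7.67224588] 0.10581867892974074
scene [array([324.3, 198.9]), array([324.2, 188.5]), array([324.7, 190.1]), array([324.7, 202.2])]
side [array([338.5, 196.6]), array([338.5, 187.1]), array([339.1, 188.6]), array([339. , 199.6])]
wrist [array([320.6, 227.4]), array([320.7, 245.2]), array([317.8, 241.9]), array([318.2, 222.4])]
284 191
```

View pics/d3.png

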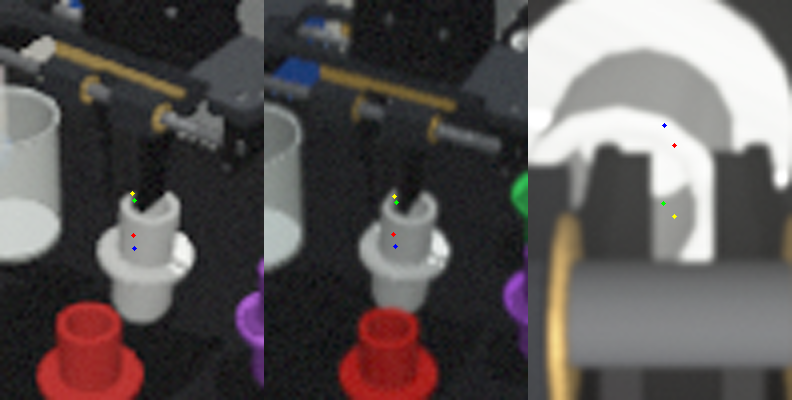

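The wrist crop shows the right (+x) finger outside the neck and the left finger inside its hole, straddling the +x wall. I'll ease the fingers open a little and lift off before looking again.

```bash
python3 -m crank '[[0.2,0,0,0,0],[0.2,0,0,0,0]]'; python3 - <<'E'
from h import *
print(get_state()['position'],get_state()['ft_force'])
out=[]
for n,x0,y0 in [('scene',291,140),('wrist',284,191)]:
    im=get_image(n)[:,:,::-1]
    out.append(cv2.resize(im[y0:y0+100,x0:x0+66],None,fx=4,fy=4,interpolation=cv2.INTER_CUBIC))
cv2.imwrite('pics/d4.png',np.hstack(out))
E
```

```text
time: 2.78
position: [0.5027, -0.1123, 0.0529]
tool_rot: [2.218, 2.218, 0.005]
ft_force: [0.5, 0.6, 5.5]
grip_width: 0.182
grip_force: 2.9
[ 0.50269537 -0.1123003   0.05291994] [0.50998429 0.60868758 5.50924642]
```

View pics/d4.png

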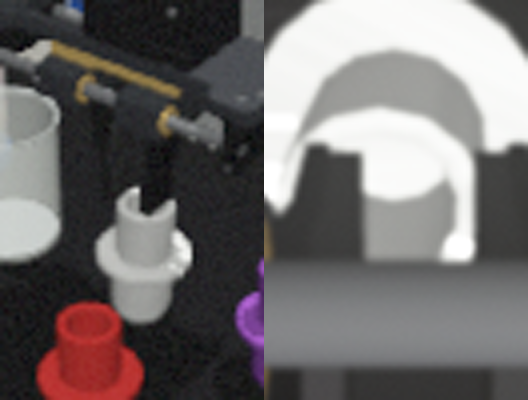

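The left finger overlaps the -x neck wall itself: the hard squeeze forced the pad through the wall. I'll open up, check, then re-close gently to just under the neck width (0.39).

```bash
python3 -m crank '[[0.3,0,0,0,0],[0.5,0,0,0,0],[0.7,0,0,0,0],[0.7,0,0,0,0]]' 10; python3 -m crank '[[0.7,0,0,0.3,0],[0.7,0,0,0.5,0],[0.7,0,0,0.5,0],[0.7,0,0,0.5,0]]' 10;python3 - <<'E'
from h import *
c=get_calibration('wrist');im=get_image('wrist')[:,:,::-1]
p=get_state()['position'];print(p,get_state()['ft_force'])
hsv=cv2.cvtColor(np.ascontiguousarray(im),cv2.COLOR_BGR2HSV)
x,y=map(int,proj(c,(.5,-.112,.045)))
m=((hsv[:,:,2]>85)&(hsv[:,:,1]<50)).astype(np.uint8);k=np.zeros_like(m);k[150:232,x-40:x+42]=1;m*=k
cn=max(cv2.findContours(m,0,2)[0],key=cv2.contourArea);e=cv2.fitEllipse(cn);print(e,cv2.boundingRect(cn))
print(plane(c,*e[0],.044).round(4))
sc=get_image('scene')[:,:,::-1]
cv2.imwrite('pics/d5.png',np.hstack([cv2.resize(im[140:240,270:380],None,fx=4,fy=4),cv2.resize(sc[140:240,275:365],None,fx=4,fy=4)]))
E
```

```text
time: 3.38
position: [0.4997, -0.1121, 0.0508]
tool_rot: [-2.221, -2.221, 0.001]
ft_force: [0.5, 0.1, 2.5]
grip_width: 0.552
grip_force: 1.4
time: 3.88
position: [0.4987, -0.1118, 0.1495]
tool_rot: [-2.22, -2.22, 0.003]
ft_force: [0.2, -0.1, -0.9]
grip_width: 0.7
grip_force: 0.0
[ 0.49842941 -0.111793    0.1490082 ] [ 0.77152236  0.81618335 -0.35884733]
((324.6102600097656, 191.68907165527344), (51.65384292602539, 52.93407440185547), 82.61625671386719) (298, 166, 54, 53)
[ 0.5022 -0.1118  0.044 ]
```

View pics/d5.png

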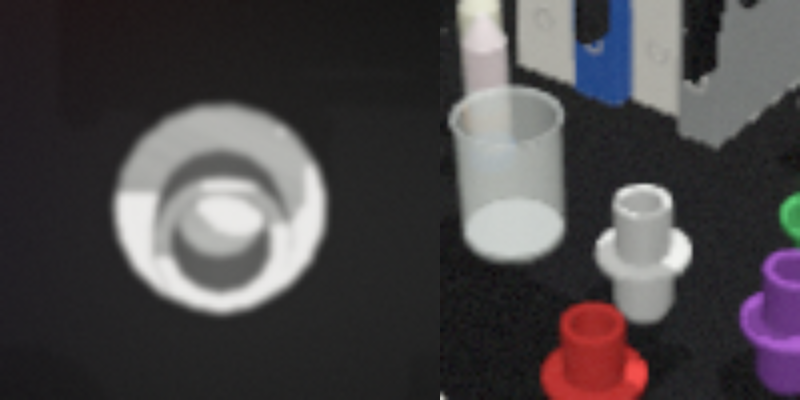

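The wrist crop shows the sleeve upright and free again at about (0.502,-0.112). The scene crop shows it standing at (325,203), with the beaker untouched. I'll turn the fingers 90° and close slowly from lined-up, watching the numbers.

```bash
python3 -m crank '[[0.7,0.015,0,0,0.028],[0.7,0.015,0,0,0.056],[0.7,0.015,0,0,0.084],[0.7,0.015,0,0,0.112],[0.7,0.015,0,0,0.14]]' 10;python3 -m crank '[[0.7,0,0,0,0.03],[0.7,0,0,0,0.06],[0.7,0,0,0,0.09],[0.7,0,0,0,0.11],[0.7,0,0,0,0.11]]' 10; python3 -m crank '[[0.7,0,0,-0.2,0],[0.7,0,0,-0.35,0],[0.7,0,0,-0.475,0],[0.7,0,0,-0.475,0],[0.7,0,0,-0.475,0]]' 10;  python3 - <<'E'
from h import *
print(get_state()['joint_positions'])
E
```

```text
time: 4.6
position: [0.5019, -0.1118, 0.1492]
tool_rot: [-1.054, -2.956, 0.001]
ft_force: [0.2, 0.4, -1.0]
grip_width: 0.699
grip_force: 0.0
time: 5.22
position: [0.5021, -0.1119, 0.1495]
tool_rot: [-0.002, -3.139, -0.001]
ft_force: [-0.2, 0.4, -0.5]
grip_width: 0.701
grip_force: 0.0
time: 5.85
position: [0.5035, -0.1121, 0.0566]
tool_rot: [0.002, 3.141, -0.0]
ft_force: [-0.1, 0.2, 0.2]
grip_width: 0.7
grip_force: 0.0
[ 0.21594084  0.15457069 -0.05208164  1.94276694  0.00915922  1.04386498
  1.72966531]
```

```bash
python3 -m crank '[[0.6,0,0,0,0]]' 25; python3 -m crank '[[0.5,0,0,0,0],[0.5,0,0,0,0]]'; python3 -m crank '[[0.42,0,0,0,0],[0.42,0,0,0,0]]'; python3 -m crank '[[0.36,0,0,0,0],[0.36,0,0,0,0]]'
```

```text
time: 5.98
position: [0.504, -0.1122, 0.0572]
tool_rot: [0.001, 3.139, -0.0]
ft_force: [-1.7, -0.0, -0.2]
grip_width: 0.655
grip_force: 0.0
time: 6.22
position: [0.5033, -0.1121, 0.0565]
tool_rot: [0.0, 3.141, -0.0]
ft_force: [0.4, -0.2, -0.2]
grip_width: 0.521
grip_force: 0.0
time: 6.48
position: [0.503, -0.112, 0.056]
tool_rot: [0.0, 3.142, 0.0]
ft_force: [-0.3, 0.7, 0.4]
grip_width: 0.434
grip_force: 0.0
time: 6.72
position: [0.503, -0.112, 0.0559]
tool_rot: [0.0, -3.142, -0.0]
ft_force: [-0.4, -0.7, -0.9]
grip_width: 0.367
grip_force: 0.0
```

```bash
python3 -m crank '[[0.32,0,0,0,0],[0.32,0,0,0,0]]'; python3 - <<'E'
from h import *
p=get_state()['position']
c=get_calibration('wrist');im=get_image('wrist')
# finger & neck profile in wrist rows around neck
for q in (p,p+[0,0,.027],p+[0,.016,.027],p-[0,.016,-.027]): print(np.round(proj(c,q),1))
g=cv2.cvtColor(np.ascontiguousarray(im),cv2.COLOR_RGB2GRAY)
x=int(proj(c,p)[0])
for r in range(176,262,4): print(r,' '.join('%3d'%v for v in g[r,x-52:x+53:4]))
E
```

```text
time: 6.98
position: [0.503, -0.112, 0.056]
tool_rot: [-0.0, 3.142, 0.0]
ft_force: [-0.5, 0.0, -0.5]
grip_width: 0.328
grip_force: 0.0
[320.7 224.7]
[320.5 240. ]
[346.2 240. ]
[294.7 240. ]
176  85  87  90  93  96  99 101 103 106 109 109 111 113 113 113 112 112 112 111 110 107 105 103 101  99  96  94
180  85  89  92  94  98 100 104 105 108 110 111 118 134 156 152 116 111 112 113 113 111 108 107 103 102  98  94
184  88  91  93  97 100 103 105 108 109 160 255 255 255 255 255 255 255 252 113 110 113 111 107 107 103 100  97
188  89  91  96  99 102 104 106 127 255 255 255 255 255 255 255 255 255 255 255 184 110 110 111 109 105 102  99
192  90  93  97  98 103 106 133 255 255 255 255 255 255 255 255 255 255 255 255 255 221 109 110 110 108 103 102
196  85  90  96 101 104 117 255 255 255 255 255 255 255 255 255 255 255 255 255 255 255 177 110 112 108 105 102
200  84  89  93  97 100 251 255 255 255 255 255 248 217 214 220 237 255 255 255 255 255 255 111 110 105 101  98
204  85  88  93  96 107 255 255 255 255 254 198 202 202 204 208 211 208 253 255 255 255 255 190 108 104 102  98
208  85  89  
[... 854 characters left out ...]
 108 108 103  99  98  95  93
240  83  86  90  90  92  98 102 104 255 199 202 205 209 204 199 199 194 188 255 255 106 106 103  97  94  94  91
244  83  86  87  88  93  98 101 101 255 238 202 203 208 203 198 197 192 208 255 255 104 104 102  95  91  90  88
248  84  83  84  86  91  97  99  99 255 255 226 204 207 201 196 194 199 255 255 174 101 101  99  95  89  85  85
252  94  80  83  85  93  95  97  99 132 255 255 254 226 214 215 252 255 255 186 101 100  98  97  94  87  84  81
256 107 103 106 108 112 112 115 116 117 154 216 222 225 222 220 221 217 181 118 118 116 114 115 111 108 106 104
260 162 166 164 165 166 168 168 169 171 171 172 171 172 172 171 171 171 170 169 169 168 167 166 165 165 163 161
```

No contact at 0.328, and the visible neck is only as wide as the gap. So the fingertips must be hovering above the rim, which fits the earlier upward scrape at TCP 0.050. I'll check the scale using the 56 mm collar in the wrist view.

```bash
python3 - <<'E'
from h import *
c=np.load('w1.npy',allow_pickle=True).item()
for z in (.015,.044,.075): print(z,plane(c,296.7,191,z)[0]-plane(c,348.3,191,z)[0])
o,_=ray(c,0,0);print(o)
s=get_calibration('scene');d=get_calibration('side')
# heights by triangulating two views
def tri(a,b):
    o1,d1=ray(s,*a);o2,d2=ray(d,*b);d1/=np.linalg.norm(d1);d2/=np.linalg.norm(d2)
    t=np.linalg.lstsq(np.c_[d1,-d2],o2-o1,rcond=None)[0];return ((o1+t[0]*d1+o2+t[1]*d2)/2).round(4)
print(tri((326,191),(339.6,189)),tri((225.8,231.8),(256,240.5)))
E
```

```text
0.015 -0.06161943106528667
0.044 -0.056203865731397684
0.075 -0.05041481313310253
[ 0.5011282  -0.03779493  0.34496804]
[ 0.5044 -0.1207  0.0712] [0.6006 0.1056 0.056 ]
```

```bash
python3 -m crank '[[0.6,0,0,0,0],[0.6,0,0,0,0],[0.6,0,0,-0.045,0],[0.6,0,0,-0.045,0]]' 10; python3 -m crank '[[0.4,0,0,0,0],[0.36,0,0,0,0],[0.36,0,0,0,0],[0.36,0,0,0,0]]' 10
```

```text
time: 7.52
position: [0.5021, -0.1118, 0.0459]
tool_rot: [0.0, -3.14, -0.001]
ft_force: [-0.2, -0.1, 0.0]
grip_width: 0.585
grip_force: 0.0
time: 8.02
position: [0.5031, -0.1123, 0.0472]
tool_rot: [0.0, 3.141, -0.0]
ft_force: [0.2, -0.4, 0.6]
grip_width: 0.386
grip_force: 10.0
```

Confirmed: it stops at 0.386 (the neck) with 10 N. The tips sit about 27 mm above the reported TCP, so I'll open, go 20 mm lower and grip properly.

```bash
python3 -m crank '[[0.6,0,0,0,0],[0.6,0,0,0,0],[0.6,0,0,-0.05,0],[0.6,0,0,-0.05,0]]' 10; python3 -m crank '[[0.6,0,0,-0.025,0],[0.6,0,0,-0.05,0],[0.6,0,0,-0.05,0]]' 10;  python3 -m crank '[[0.4,0,0,0,0],[0.3,0,0,0,0],[0.3,0,0,0,0],[0.3,0,0,0,0]]' 30
```

```text
time: 8.52
position: [0.502, -0.1118, 0.0358]
tool_rot: [0.0, -3.139, -0.001]
ft_force: [-0.4, 0.2, -0.2]
grip_width: 0.589
grip_force: 0.0
time: 8.9
position: [0.5026, -0.1119, 0.0264]
tool_rot: [0.0, -3.141, -0.0]
ft_force: [0.4, 0.8, 0.5]
grip_width: 0.6
grip_force: 0.0
time: 9.4
position: [0.5032, -0.1123, 0.0272]
tool_rot: [0.0, 3.141, -0.0]
ft_force: [-0.3, 0.0, 0.9]
grip_width: 0.393
grip_force: 30.0
```

```bash
python3 -m crank '[[0.3,0,0,0.15,0],[0.3,0,0,0.4,0],[0.3,0,0,0.6,0],[0.3,0,0,0.6,0],[0.3,0,0,0.6,0]]' 30; python3 -m crank '[[0.3,0.11,0.25,0,0],[0.3,0.22,0.5,0,0],[0.3,0.32,0.75,0,0],[0.3,0.32,0.75,0,0]]'; python3 -m crank '[[0.3,0.09,0.2,0,0],[0.3,0.1625,0.36,0,0],[0.3,0.1625,0.36,0,0],[0.3,0.1625,0.36,0,0],[0.3,0.1625,0.36,0,0]]'
python3 - <<'E'
from h import *
p=get_state()['position'];print(p)
for n in ['scene','side']:
    im=get_image(n)[:,:,::-1].copy();cv2.imwrite(f'pics/h_{n}.png',im);c=get_calibration(n)
    z=p[2]-.027+.0425
    u=np.round(proj(c,(p[0],p[1],z)),1);print(n,z,u)
    x,y=map(int,u);g=cv2.cvtColor(im,cv2.COLOR_BGR2GRAY)
    for r in range(y-14,y+26,3): print(r,x-24,' '.join('%3d'%v for v in g[r,x-24:x+25:2]))
E
```

```text
time: 10.02
position: [0.5019, -0.1118, 0.1456]
tool_rot: [0.0, -3.139, -0.001]
ft_force: [-0.8, 0.6, -4.3]
grip_width: 0.387
grip_force: 30.0
time: 10.52
position: [0.5661, 0.0446, 0.1443]
tool_rot: [0.014, -3.138, -0.005]
ft_force: [-0.6, -0.5, -3.0]
grip_width: 0.388
grip_force: 30.0
time: 11.15
position: [0.599, 0.1078, 0.1462]
tool_rot: [-0.004, -3.14, 0.002]
ft_force: [-0.3, -0.5, -2.6]
grip_width: 0.386
grip_force: 30.0
[0.59900167 0.10783254 0.14620392]
scene 0.16170391717942306 [216.7 192.1]
178 192 247 255 250  23  22  17  17  17  54 132 153 160 166 164 187 159  88  34  45 255 255 255 255 255 211
181 192 116 135 175 190  27   8  21  15  35 168 186 187 171 162 150 137 106  37  23 223 255 255 211 181 177
184 192 114 112 113 114  49  22  17  27  23 118 161 164 158 158 150 138 121 175 226 255 212 183 174 153 183
187 192 116 115 115 113  94  27  28  19  22  57 162 165 161 156 150 141 126 161 183 182 167 170 182 191 177
190 192 193 178 124 116 110  35  30  22  19  27 138 161 161 155 158 158 140 146 185 182 180 186 176 185 172
193 192 148 162 184 190 188 170 184 153  26  55 148 16
[... 1768 characters left out ...]
 199 209 240 240 234 156  63  41  41  41  41  38  39
214 225 204 206 207 206 160  64  55  62 121 158 176 177 177 161 156 149 138 115  49  39  38  39  37  39  40
217 225 199 202 203 202 198  77  59  59  68 133 148 154 159 161 153 148 140 124  60  39  43  38  41  37  38
220 225 199 199 203 201 204 108  59  57  55  71 138 151 156 158 155 148 141 114  45  39  39  33  36  36  38
223 225 192 199 198 202 199 156  59  52  46  40  50 133 152 156 151 145 112  48  44  43  39  37  41  39  41
226 225  36  73  98 154 178 190  68  40  40  36  98 198 204 202 202 208 203 200 166 122  75  51  36  40  38
229 225  35  38  40  32  36  41  42  37  43 153 204 208 209 205 207 206 205 210 206 207 235 246 246 220 172
```

```bash
python3 - <<'E'
from h import *
from scipy.optimize import fsolve
s=get_calibration('scene');d=get_calibration('side')
f=lambda a,b,z:fsolve(lambda q:[proj(s,(q[0],q[1],z))[0]-a,proj(d,(q[0],q[1],z))[0]-b],[.55,0]).round(4)
print('held',f(220.5,252,.139),'standing',f(326,339.6,.06),'bore',f(225.8,256,.062))
for n,c in(('s',s),('d',d)):
  for X in [(.599,.1078,.139),(.596,.110,.062),(.594,.106,.139)]: print(n,X,np.round(proj(c,X),1))
E
```

```text
held [0.5993 0.1031] standing [ 0.504  -0.1201] bore [0.6008 0.1041]
s (0.599, 0.1078, 0.139) [218.8 201.4]
s (0.596, 0.11, 0.062) [225.2 231.8]
s (0.594, 0.106, 0.139) [221.2 201.8]
d (0.599, 0.1078, 0.139) [250.8 213.1]
d (0.596, 0.11, 0.062) [256.3 240.4]
d (0.594, 0.106, 0.139) [253.3 213.2]
```

```bash
python3 -m crank '[[0.3,0.005,0.005,-0.15,0],[0.3,0.005,0.005,-0.25,0],[0.3,0.005,0.005,-0.25,0]]'; python3 -m crank '[[0.3,0,0,-0.02,0],[0.3,0,0,-0.04,0],[0.3,0,0,-0.06,0],[0.3,0,0,-0.06,0]]'
```

```text
time: 11.62
position: [0.5987, 0.1101, 0.0948]
tool_rot: [-0.001, -3.137, 0.001]
ft_force: [-0.7, -0.5, -2.4]
grip_width: 0.391
grip_force: 30.0
time: 12.12
position: [0.6008, 0.1105, 0.085]
tool_rot: [0.0, 3.141, -0.001]
ft_force: [0.2, -0.6, -2.1]
grip_width: 0.389
grip_force: 30.0
```

```bash
python3 -m crank '[[0.3,0,0,-0.02,0],[0.3,0,0,-0.04,0],[0.3,0,0,-0.04,0]]'; python3 -m crank '[[0.3,0,0,-0.02,0],[0.3,0,0,-0.04,0],[0.3,0,0,-0.04,0]]'
```

```text
time: 12.5
position: [0.601, 0.1089, 0.0766]
tool_rot: [0.002, 3.141, -0.003]
ft_force: [2.2, -5.3, -1.2]
grip_width: 0.393
grip_force: 30.1
time: 12.88
position: [0.6009, 0.1087, 0.0684]
tool_rot: [0.002, 3.141, -0.004]
ft_force: [1.6, -4.8, -1.3]
grip_width: 0.39
grip_force: 30.0
```

Foot is about 20 mm in, with a light side force. I'll ease y by -2 mm and keep lowering.

```bash
python3 -m crank '[[0.3,0.003,-0.01,0,0],[0.3,0.003,-0.01,-0.02,0],[0.3,0.003,-0.01,-0.04,0],[0.3,0.003,-0.01,-0.04,0]]'; python3 -m crank '[[0.3,0,0,-0.02,0],[0.3,0,0,-0.03,0],[0.3,0,0,-0.04,0],[0.3,0,0,-0.04,0]]'; python3 -m crank '[[0.3,0,0,-0.01,0],[0.3,0,0,-0.02,0],[0.3,0,0,-0.02,0]]'
```

```text
time: 13.38
position: [0.601, 0.1084, 0.0603]
tool_rot: [-0.0, -3.141, 0.001]
ft_force: [2.0, -4.3, -3.2]
grip_width: 0.386
grip_force: 30.0
time: 13.88
position: [0.6014, 0.1083, 0.053]
tool_rot: [0.001, 3.141, -0.001]
ft_force: [1.2, -5.5, -0.0]
grip_width: 0.388
grip_force: 30.0
time: 14.25
position: [0.6016, 0.1082, 0.0494]
tool_rot: [0.001, 3.141, -0.001]
ft_force: [1.3, -5.0, 1.0]
grip_width: 0.39
grip_force: 30.0
```

```bash
python3 -m crank '[[0.3,0,-0.01,-0.01,0],[0.3,0,-0.01,-0.02,0],[0.3,0,-0.01,-0.02,0]]'; python3 -m crank '[[0.3,0,0,-0.01,0],[0.3,0,0,-0.01,0]]'
```

```text
time: 14.62
position: [0.6019, 0.108, 0.049]
tool_rot: [-0.0, 3.139, 0.002]
ft_force: [-5.8, -4.0, 19.1]
grip_width: 0.389
grip_force: 30.0
time: 14.88
position: [0.602, 0.1079, 0.0488]
tool_rot: [-0.0, 3.139, 0.001]
ft_force: [-9.2, -6.1, 26.8]
grip_width: 0.391
grip_force: 30.0
```

It's seated at exactly the expected height, with a firm upward force. I'll unload, release, lift away and check.

```bash
python3 -m crank '[[0.3,0,0,0.025,0],[0.5,0,0,0.025,0],[0.65,0,0,0.025,0],[0.65,0,0,0.025,0]]'; python3 -m crank '[[0.65,0,0,0.2,0],[0.65,0,0,0.5,0],[0.65,0,0,0.75,0],[0.65,0,0,0.75,0],[0.65,0,0,0.75,0]]'
python3 - <<'E'
from h import *
for n in ['scene','side']:
    a=get_image(n)[:,:,::-1];b=cv2.imread(f'pics/{n}0.png');c=get_calibration(n)
    cv2.imwrite(f'pics/end_{n}.png',a)
    df=cv2.absdiff(np.ascontiguousarray(a),b).max(2)
    for nm,X,h in (('slim',(.494,-.316,.04),22),('beaker',(.613,-.118,.045),24)):
        x,y=map(int,proj(c,X));print(n,nm,df[y-h:y+h,x-h:x+h].mean().round(2))
    g=cv2.cvtColor(np.ascontiguousarray(a),cv2.COLOR_BGR2GRAY)
    u=proj(c,(.598,.109,.102));w=proj(c,(.598,.109,.067));print('expect top,collar',np.round(u,1),np.round(w,1))
    x,y=map(int,u)
    for r in range(y-10,y+24,3): print(r,x-24,' '.join('%3d'%v for v in g[r,x-24:x+25:2]))
E
```

```text
time: 15.38
position: [0.6005, 0.1082, 0.0473]
tool_rot: [0.002, -3.14, -0.002]
ft_force: [-0.3, 0.7, -0.4]
grip_width: 0.613
grip_force: 0.0
time: 16.0
position: [0.6006, 0.1073, 0.197]
tool_rot: [0.001, -3.14, -0.0]
ft_force: [-0.2, 0.8, 0.6]
grip_width: 0.649
grip_force: 0.0
scene slim 3.75
scene beaker 3.55
expect top,collar [221.8 216.4] [224.5 229.4]
206 197 172 168 170 175 179 184 189 189 189 137  67  70  63  61 106 178 174 175 169  57  37  34  36  33  38
209 197 170 184 184 179 173 185 188 190 191 174  64  62  63  59  78 162 161  58  35  37  36  38  35  37  35
212 197  20  26  68 144 183 186 185 188 189 190 106 181 185 184 186 183 164  32  32  35  34  38  39  36  35
215 197  38  36  19  26  32  33 106 173 186 188 150 146 160 166 164 152 246 108  36  34  37  34  36  36  33
218 197  33  35  35  32  39  26  30  27  43 193 154 140 159 164 179 236 200 166 193 191 146  34  41  28  31
221 197  31  34  37  35  38  35  35  36  35 142 181 214 215 198 181 162 153 157 218 231 241 246 235 163  34
224 197  36  39  42  35  35  31  37 146 190 171 151 159 163 162 160 161 154 144 224 238 241 2
[... 1228 characters left out ...]
 236 229 175 144 144 239 242 244 245 244 243 243 224
234 229  32  38  34  34  48 141 189 190 183 136 141 146 149 146 144 143 133 235 240 242 244 244 244 244 243
237 229  35  34  35  64 180 190 190 189 185 146 142 145 148 148 140 141 133 236 241 240 242 245 243 243 180
240 229  32  25  84 184 191 187 187 214 190 182 139 144 149 148 141 145 211 241 241 218 243 243 242 165 145
243 229  27 133 188 190 188 185 219 180 215 202 194 182 177 216 225 241 241 238 208 242 243 239 150 150 241
246 229 157 187 187 188 185 191 191 198 217 220 236 242 241 240 237 227 184 227 244 243 238 148 154 242 246
249 229 189 188 189 185 189 190 224 244 243 243 241 221 224 226 242 243 244 244 243 235 144 165 243 245 246
```

The neck top and collar appear where a fully seated sleeve would be, to within 2 px. The bystanders' patches are nearly unchanged from the start. I'm handing the job in.

```bash
python3 -c "
from bench import *
print(close_job())"
```

```text
the job is handed in; nothing more can be done
None
```

The wide sleeve was lowered in the gripper into the wide bore until its collar met the block, then released; images showed it seated, with the slim sleeve and beaker where they stood, and the job was handed in after about 16 s (no verdict was returned).

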